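Tip the casting out of its tilt tray into the catch bin

TASK

One of the two tilt trays holds a cast aluminium frame. Lift that tray by its handle until the frame slides out into the catch bin behind it, without touching the frame, then lower the tray gently until it is fully down again and let go. Leave the other tray and the bushing on it alone.

Things in the scene. Friction and masses are not known exactly. Their poses are not given: they have to be found in the camera images.
- tray (a joint): Tilt (rad) of the tray that holds the cast frame: 0 = fully down, level, on its rest feet; grows as the handle end is lifted; stop at 1.0. Slippery steel: parts start to slide at 0.25 to 0.4, and at 0.75 it empties within about a second. The hinge is free and slightly damped: let go, the tray falls. Lifting takes under 8 N.
- tray_handle (a point): Middle of that tray's handle: level round bar, 12 mm thick, 88 mm long, parallel to the hinge, on two 10 mm posts 76 mm apart at the free edge nearest the robot. Tray down: bar 124 mm above the worktop, 22 mm outside the near wall (wall top 86 mm up); open below and beside, pinch it from above. It turns between the fingers as the tray tilts. x towards the hinge, y along the bar.
- tray_hinge (a point): Middle of that tray's hinge line, along its open far edge, 56 mm above the worktop; fixed. x level, away from the handle into the bin; y along the hinge; z up. Tray down: handle middle at x -185, z +68 mm from here; it circles about this y axis. Tray: sheet-steel pan 165 x 140 mm, 26 mm walls on three sides, floor 60 mm above the worktop.
- tray_bin (a point): Centre of the inner floor of the catch bin fixed behind that tray, 8 mm above the worktop; axes as the hinge point. The bin is an open sheet-metal box 153 mm long (x) and 144 mm wide (y) inside, walls 74 mm high, the wall on the tray side 40 mm.
- casting_mid (a point): Centre of the cast aluminium frame with pockets, 113 x 99 x 30 mm, 0.18 to 0.37 kg, lying flat on the tray at the start (a like frame lying on the bare worktop is a bystander). z up through its 30 mm height, y along its 113 mm length.
- spare_tray (a joint): Tilt angle (rad) of the other tray, identical, which holds a bushing: stays at 0.
- bushing_mid (a point): Centre of the turned steel bushing, 52 mm across and 75 mm tall, standing on the other tray.

How it is judged:
By the outcome, as a careful person would: the job done as asked, in the order asked, and still so for the second after the job is handed in, with the robot touching nothing.
It also fails if it takes over 37 s, if anything falls off the work surface, if the arm or the gripper's body presses on something with over 40 N, if the wrist force passes 120 N, or if a joint passes its speed limit or range.

ROBOT

A 6-joint arm with a two-finger parallel gripper is mounted at the origin on a cart in front of the work surface, level with it; the furniture and walls round the work are solid. World frame = base frame: x ahead of the robot, y to its left, z up, the work surface at z = 0. Lengths are in mm, angles in rad, forces in N, time in s.
With the tool pointing down it reaches from about 350 to 925 mm from the base axis. Payload 6.4 kg.
Tool frame: the origin (TCP) lies at the very end of the fingers, on their centre line; the grasp point (between the pads) lies 19 mm behind it (env.grip_point_offset is the distance from the TCP to the grasp point, in mm); z points along the fingers, y is the direction in which the jaws open and shut (so a half turn about z gives the same grasp; the last joint's range is limited). The gripper opens to 85 mm and grips with 20 to 120 N. Pads are 22 mm wide; open, the fingers measure 114 mm over their backs; the gripper's body (76 mm by 85 mm) begins 54 mm behind the grasp point. The pads swing forward as they close: fully open they stand 13 mm farther back than shut.
Start: joints at [1.025, 0.245, 1.558, -0, 1.339, -0.174], TCP at [236.138, 605.601, 231.29] pointing down, gripper open.
Joint ranges: [-3.13, 3.13], [-1.02, 2.26], [0.13, 2.54], [-0.95, 4.09], [0.21, 2.88], [-2.74, 2.74]. Speed limits (rad/s): [2.57, 2.57, 3.14, 3.14, 3.14, 3.14].

INTERFACE

Orientations are given as a rotation vector (axis times angle).
In Python, from workcell import env, eoat, kin, eyes, ticket, models, status gives the robot as it stands. The module is installed in compiled form; this text tells all that it offers. Calls block until the motion is done:
- env.move_pose(position, orientation): joint-space move of the TCP to a pose.
- env.line_to(position, frame=None, speed=150, guard=None): straight line of the TCP; frame=None keeps the orientation; speed is the mean speed in mm/s. With guard (N) it stops when the force on the tool has changed by that much, and returns True; else False.
- env.set_joints(angles): joint-space move.
- eoat.move_gripper(opening): opening from 0.0 (shut) to 1.0 (fully open); the grip force is fixed at half the most; returns when the fingers have stopped.
- env.pause(seconds).
- kin.ik(position, orientation): joint angles nearest the present ones, or None.
- eyes.get_image(name): name is "scene" or "side" or "wrist"; returns a dict with "color" (480x640x3 uint8, red, green, blue), "range_z" (480x640 float32, mm along the optical axis (not along the pixel's ray), 0 where there is no reading), "camera_matrix" (3x3 intrinsics, pixels), "dist" ([k1, k2, p1, p2, k3] as OpenCV has them; the pictures are not rectified), "eye" and "orientation" of the camera in the world. Camera axes: x right, y down, z forward; pixel columns grow to the right and rows downward; lengths in mm; the calibration is good to about 2 mm. A picture is of the moment at which its call begins.
A pose or a line that the arm cannot do raises env.MotionError and nothing moves.
- ticket.finish_job(): hands the job in, once; it reports no verdict.
Trained networks look in a picture, given as the dict that the camera call returned (one of the last four; its "shot" number tells which), for a name from the list of things; names that differ only in an ending like _2 or _b are one class to them, and where a whole thing is asked for, a point or a joint stands for the part that bears it (a point fixed in the world has none). Each returns a list of dicts, best first, with "p" (0 to 1); they miss things now and then, are a little off and sometimes report something else, mostly with a low value. They report only what shows in the picture. A call takes as long as a camera call.
- models.regions_of(label, picture): "pixels" (480x640 bool, what is visible of it) and "box" ([left, top, right, bottom] in pixels, round what is visible of it).
Readings, each from a call of its own:
- status.read_time_s(): time.
- status.read_qpos(): joint angles.
- status.read_dq(): joint speeds.
- status.read_joint_torque(): joint torques, N m.
- status.read_tcp_pos(): TCP position.
- status.read_eef_rot(): TCP orientation.
- status.read_contact_force(): force on the tool from outside, world axes, zero at the start.
- status.read_torque(): the same for the moment, N m.
- status.read_gripper_width(): opening from 0.0 (shut) to 1.0 (fully open).
Only numpy, scipy, OpenCV 4.12 (cv2) and the standard library are available. Lean on these libraries where they do the work, as an engineer would, in place of code of your own. Each camera call takes 0.05 s, during which the arm holds its last target.

## Working session

There is one attempt and no reset: what is moved stays moved. The work goes in short steps, each a Python script; the robot and the scene stay as the last script left them, time stands still between calls to the robot, and variables do not carry over. Pictures are saved under pics/ and viewed, and the job is handed in when it is done.

```bash
mkdir -p pics; cat > h.py <<'E'
import numpy as np, cv2
from scipy.spatial.transform import Rotation as R
from workcell import env, eoat, kin, eyes, ticket, models, status
def Rm(o):
    o=np.array(o,float)
    return o if o.shape==(3,3) else R.from_rotvec(o).as_matrix()
def world(im,mask=None):
    z=im["range_z"]; v,u=np.nonzero((z>0)&(mask if mask is not None else True))
    p=cv2.undistortPoints(np.stack([u,v],1).astype(np.float64)[:,None],np.array(im["camera_matrix"]),np.array(im["dist"]))[:,0]
    d=z[v,u]; c=np.c_[p*d[:,None],d]
    return c@Rm(im["orientation"]).T+np.array(im["eye"]),u,v
def save(im,n): cv2.imwrite(f"pics/{n}.png",im["color"][:,:,::-1])
E
python3 - <<'E'
from h import *
for n in ["scene","side","wrist"]:
    im=eyes.get_image(n); save(im,n+"0"); print(n,im["eye"],im["orientation"])
    for l in ["tray","casting_mid","spare_tray","bushing_mid","tray_handle"]:
        for r in models.regions_of(l,im)[:4]:
            P,u,v=world(im,r["pixels"])
            print(l,round(r["p"],2),r["box"],np.round(np.median(P,0)) if len(P) else None, np.round(P.min(0)) if len(P) else '',np.round(P.max(0)) if len(P) else '')
print(status.read_time_s())
E
```

```text
scene [-187.36259045 -705.46741822  841.51259693] [-2.00677521  0.9840276  -0.48462361]
tray 0.97 [323.7, 265.5, 428.8, 327.2] [ 572. -224.   74.] [ 438. -319.   -3.] [ 703. -124.  133.]
casting_mid 0.85 [339.1, 278.1, 407.9, 317.9] [ 567. -217.   86.] [ 330. -401.   56.] [ 621. -184.  271.]
casting_mid 0.59 [323.0, 267.0, 431.1, 325.9] [ 566. -226.   75.] [ 304. -417.    6.] [ 703. -176.  270.]
spare_tray 0.81 [195.6, 212.2, 293.7, 270.5] [521.  97.  68.] [438.  29.   3.] [638. 252. 135.]
bushing_mid 0.71 [236.3, 217.0, 262.7, 254.2] [529.  70. 112.] [511.  51.  57.] [588. 174. 139.]
tray_handle 0.68 [326.9, 267.5, 427.5, 326.4] [ 578. -225.   73.] [ 304. -350.    2.] [ 703. -172.  267.]
tray_handle 0.19 [194.7, 212.7, 294.2, 272.5] [521.  96.  68.] [438.  29.  -0.] [702. 280. 132.]
side [418.99161177 662.58646285 583.4713375 ] [-0.33851862  2.62616832 -1.4153625 ]
tray 0.61 [324.3, 172.9, 430.6, 230.7] [ 533. -231.   67.] [  437. -2013.  -759.] [ 654. -162.  131.]
casting_mid 0.75 [352.3, 181.1, 410.2, 215.0] [ 537. -273.   83.] [  487. -1965.  -747.] [ 848. -192.   92.]
spare_tray 0.62 [264.1, 276.3, 416.6, 370.7] [532. 118.  60.] [437. -75.  -4.] [656. 180. 131.]
bushing_mid 0.82 [326.9, 266.2, 364.0, 326.8] [536. 100. 110.] [511. -94.  -3.] [564. 110. 136.]
tray_handle 0.8 [326.8, 170.1, 433.6, 231.2] [ 539. -230.   67.] [  438. -1964.  -757.] [ 989. -170.  131.]
tray_handle 0.38 [247.0, 171.2, 433.4, 256.1] [ 638. -218.   45.] [  437. -2169.  -764.] [1432. -152.  131.]
wrist [168.18603853 632.74552012 373.83370034] [2.38492899 1.63065457 0.24242799]
0.9
```

View pics/scene0.png

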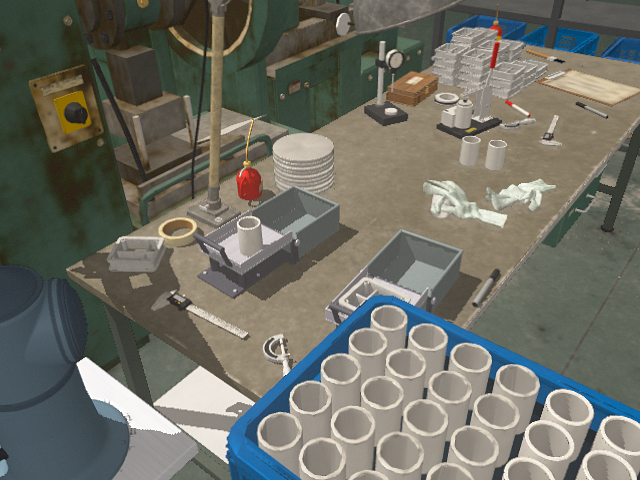

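View pics/side0.png

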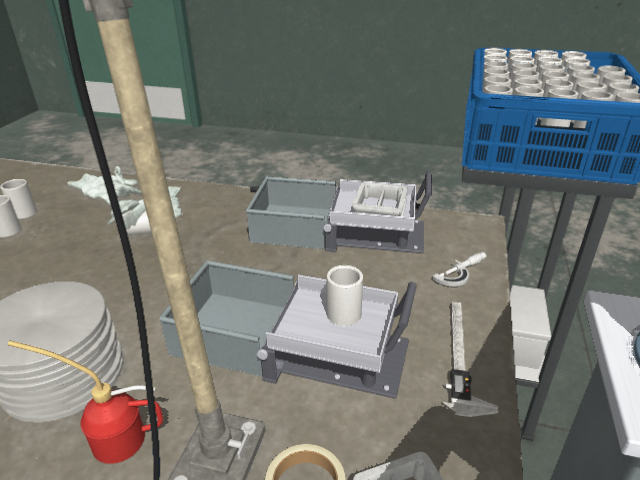

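The frame's tray is the right-hand one (scene px ~385,295; side px ~375,205), near y≈-225, with the crate of bushings close to it. Next I'll measure the handle, the hinge and the crate.

```bash
python3 - <<'E'
from h import *
a=eyes.get_image("scene"); b=eyes.get_image("side")
for n,im in (("scene",a),("side",b)):
    P,u,v=world(im)
    m=(P[:,0]>380)&(P[:,0]<520)&(P[:,1]>-340)&(P[:,1]<-120)&(P[:,2]>108)&(P[:,2]<145)
    Q=P[m]; print(n,"handle",len(Q),Q.mean(0).round(1),Q.min(0).round(),Q.max(0).round())
    if len(Q)>10:
        c=cv2.minAreaRect(Q[:,:2].astype(np.float32)); print(c)
    # walls top
    m=(P[:,0]>400)&(P[:,0]<900)&(P[:,1]>-380)&(P[:,1]<-110)&(P[:,2]>68)&(P[:,2]<108)
    print("z 68-108",cv2.minAreaRect(P[m][:,:2].astype(np.float32)))
    m=(P[:,2]>150)&(P[:,0]<700)&(P[:,0]>0)&(P[:,1]<0)&(P[:,1]>-1000); 
    if m.sum(): print("crate",m.sum(),np.percentile(P[m],[0,2,50,98,100],axis=0).round())
# height map
P=np.vstack([world(a)[0],world(b)[0]])
H=np.zeros((600,800),np.float32)
o=np.argsort(P[:,2]);P=P[o]
i=((P[:,0]-0)).astype(int); j=((P[:,1]+500)).astype(int)
m=(i>=0)&(i<1000)&(j>=0)&(j<800)&(P[:,2]>-50)&(P[:,2]<400)
H=np.zeros((1000,800),np.float32); H[i[m],j[m]]=P[m][:,2]+50
img=cv2.applyColorMap((np.clip(H/350,0,1)*255).astype(np.uint8),cv2.COLORMAP_JET)[::-1,::-1]
img=cv2.dilate(img,np.ones((3,3)));cv2.imwrite("pics/hm.png",cv2.resize(img,(480,600)))
E
```

```text
scene handle 179 [ 444.1 -238.5  125.9] [ 438. -264.  109.] [ 453. -216.  132.]
((445.690185546875, -239.64077758789062), (14.923468589782715, 48.07461166381836), 1.0177814960479736)
z 68-108 ((624.2608032226562, -246.30401611328125), (351.58489990234375, 155.408935546875), 5.200220108032227)
crate 60612 [[   0. -742.  150.]
 [  10. -713.  197.]
 [ 245. -477.  266.]
 [ 684.  -40.  560.]
 [ 700.   -0.  597.]]
side handle 202 [ 446.6 -248.2  124.8] [ 437. -305.  108.] [ 458. -212.  132.]
((447.7876281738281, -258.7347412109375), (14.42219352722168, 92.46134185791016), 4.478242874145508)
z 68-108 ((621.6624755859375, -243.33795166015625), (349.13421630859375, 159.7356414794922), 4.578802585601807)
crate 18714 [[  53. -764.  150.]
 [  73. -745.  154.]
 [ 225. -366.  254.]
 [ 383. -348.  274.]
 [ 389. -342.  276.]]
```

View pics/hm.png

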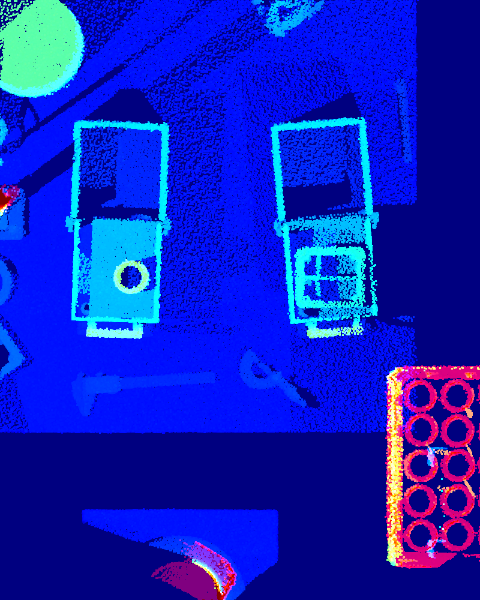

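```bash
python3 - <<'E'
from h import *
im=eyes.get_image("wrist")
T=Rm(status.read_eef_rot()); print(T.round(2)); print("cam in tool",T.T@(np.array(im["eye"])-status.read_tcp_pos()), (T.T@Rm(im["orientation"])).round(2))
a=np.deg2rad(4.8);c,s=np.cos(a),np.sin(a)
for k in (1,-1):
    y=k*np.array([c,s,0]);z=np.array([0,0,-1.]);x=np.cross(y,z)
    o=R.from_matrix(np.c_[x,y,z]).as_rotvec()
    for p in ([447,-257,105],[450,-255,260],[545,-250,215],[400,-255,300]):
        q=kin.ik(p,o); print(k,p,None if q is None else np.round(q,2))
E
```

```text
[[-0.93  0.36  0.  ]
 [ 0.36  0.93  0.  ]
 [-0.    0.   -1.  ]]
cam in tool [  73.1893301     0.59300431 -142.53175842] [[ 0.   -0.96 -0.29]
 [ 1.    0.    0.  ]
 [-0.   -0.29  0.96]]
1 [447, -257, 105] [-0.74  0.09  1.99 -0.    1.07 -0.83]
1 [450, -255, 260] [-0.74 -0.09  1.86 -0.    1.37 -0.82]
1 [545, -250, 215] [-0.62  0.14  1.71 -0.    1.29 -0.7 ]
1 [400, -255, 300] [-0.81 -0.23  1.91  0.    1.46 -0.89]
-1 [447, -257, 105] [-0.74  0.09  1.99 -0.    1.07  2.32]
-1 [450, -255, 260] [-0.74 -0.09  1.86 -0.    1.37  2.32]
-1 [545, -250, 215] [-0.62  0.14  1.71 -0.    1.29  2.44]
-1 [400, -255, 300] [-0.81 -0.23  1.91 -0.    1.46  2.25]
```

```bash
python3 - <<'E'
from h import *
a=eyes.get_image("scene"); b=eyes.get_image("side")
P=np.vstack([world(a)[0],world(b)[0]])
r=np.hypot(P[:,0],P[:,1])
m=(P[:,2]>130)&(P[:,2]<900)&(r<1000)&(P[:,0]>-100)&(r>150)
Q=P[m]
th=np.rad2deg(np.arctan2(Q[:,1],Q[:,0]))
for t in range(-90,100,10):
    for z0,z1 in((130,280),(280,500),(500,900)):
        k=(th>=t)&(th<t+10)&(Q[:,2]>=z0)&(Q[:,2]<z1)
        if k.sum()>30:
            rr=np.hypot(Q[k][:,0],Q[k][:,1]); print(t,z0,z1,k.sum(),np.percentile(rr,[1,50,99]).round(), Q[k][:,2].max().round())
E
```

```text
-90 130 280 2516 [369. 435. 760.] 276.0
-80 130 280 15261 [363. 470. 759.] 278.0
-70 130 280 31249 [381. 614. 807.] 278.0
-60 130 280 17839 [411. 548. 745.] 277.0
-50 130 280 5564 [461. 508. 586.] 277.0
-30 130 280 36 [491. 503. 517.] 133.0
-20 500 900 1866 [693. 714. 798.] 597.0
-10 500 900 539 [694. 700. 724.] 590.0
0 130 280 322 [450. 543. 571.] 139.0
10 130 280 197 [453. 541. 565.] 141.0
20 130 280 4794 [712. 729. 915.] 280.0
20 280 500 10803 [722. 740. 772.] 500.0
20 500 900 1840 [730. 747. 773.] 540.0
30 130 280 456 [764. 769. 775.] 197.0
50 130 280 3872 [888. 927. 998.] 280.0
50 280 500 6517 [889. 938. 998.] 500.0
60 130 280 1642 [846. 871. 892.] 280.0
60 280 500 477 [865. 882. 894.] 398.0
```

View pics/wrist0.png

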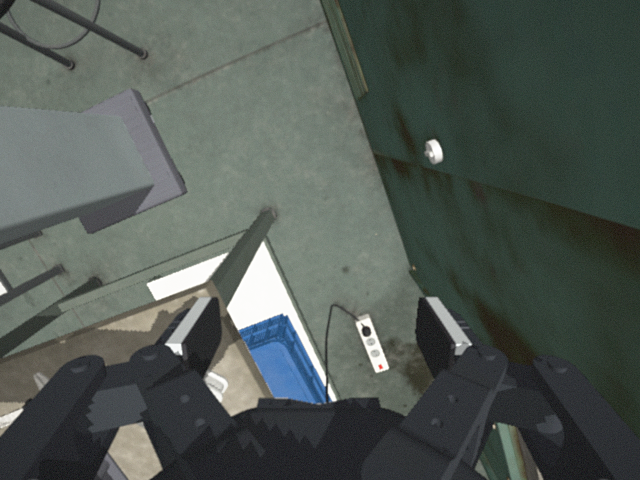

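```bash
cat >> h.py <<'E'
def tool(yaw,pitch=0):
    y=np.array([np.cos(yaw),np.sin(yaw),0]);z=np.array([0,0,-1.]);x=np.cross(y,z)
    return R.from_matrix(np.c_[x,y,z]).as_rotvec()
E
python3 - <<'E'
from h import *
o=tool(np.deg2rad(4.8))
t=status.read_time_s()
env.move_pose([190,440,340],status.read_eef_rot())
env.move_pose([455,-215,340],o)
print(status.read_time_s()-t, status.read_tcp_pos(), np.round(status.read_qpos(),2))
for n in ("wrist","side","scene"): save(eyes.get_image(n),n+"1")
E
```

```text
3.3333 [ 455.26870995 -214.34790614  340.0095281 ] [-0.67 -0.18  1.8   0.    1.52 -0.75]
```

View pics/wrist1.png

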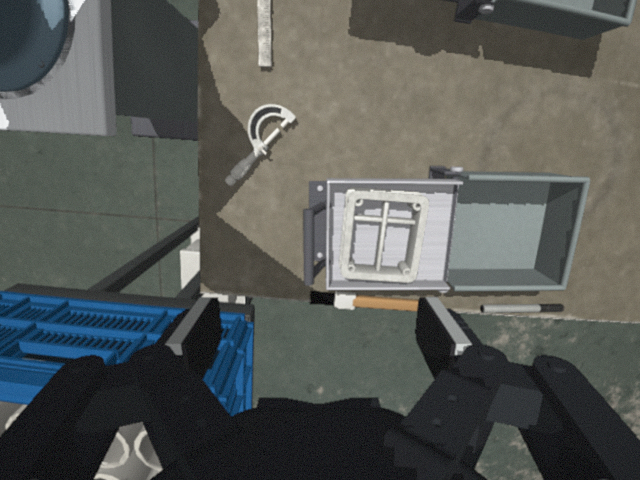

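View pics/side1.png

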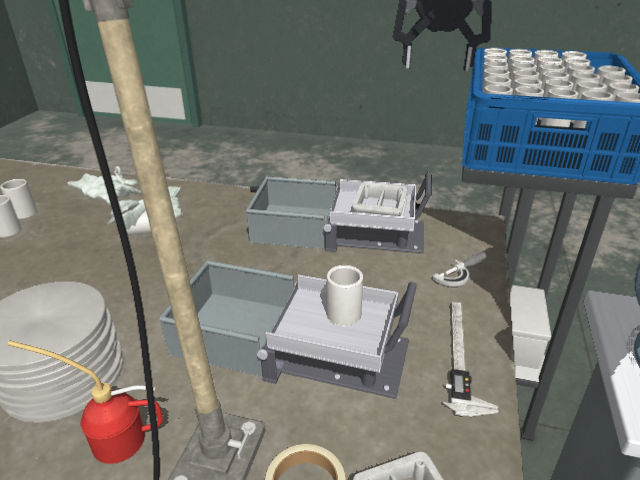

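View pics/scene1.png

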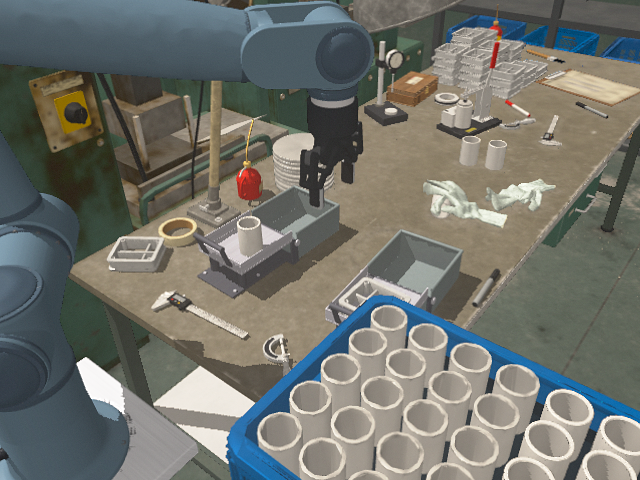

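The wrist picture shows the tray, with the handle bar at px ~(309,245), the frame at (385,237) and the empty bin at (515,235). Next I'll refine the handle pose and check that the arm clears the crate.

```bash
python3 - <<'E'
from h import *
w=eyes.get_image("wrist"); a=eyes.get_image("scene")
P,u,v=world(w)
m=(P[:,0]>400)&(P[:,0]<480)&(P[:,1]>-340)&(P[:,1]<-150)&(P[:,2]>112)&(P[:,2]<140)
Q=P[m];print("handle",len(Q),Q.mean(0),Q.min(0),Q.max(0)); print(cv2.minAreaRect(Q[:,:2].astype(np.float32)), cv2.fitLine(Q[:,:2].astype(np.float32),cv2.DIST_HUBER,0,.01,.01).ravel(), np.percentile(Q[:,2],[10,50,90,98]))
m=(P[:,0]>455)&(P[:,0]<900)&(P[:,1]>-345)&(P[:,1]<-140)&(P[:,2]>62)&(P[:,2]<98)
r=cv2.minAreaRect(P[m][:,:2].astype(np.float32));print("tray+bin walls",r)
for l in ("casting_mid",):
    for g in models.regions_of(l,w)[:2]:
        Q=world(w,g["pixels"])[0]; k=(Q[:,2]>80)&(Q[:,2]<96); print(l,g["p"],cv2.minAreaRect(Q[k][:,:2].astype(np.float32)),np.median(Q[k][:,2]))
# near wall line
m=(P[:,0]>455)&(P[:,0]<485)&(P[:,1]>-325)&(P[:,1]<-170)&(P[:,2]>80)&(P[:,2]<92)
Q=P[m];print("nearwall",Q.mean(0),len(Q))
P,u,v=world(a)
m=(P[:,0]>0)&(P[:,0]<600)&(P[:,1]>-420)&(P[:,1]<100)&(P[:,2]>330)
Q=P[m]
for x in range(0,600,50):
    k=(Q[:,0]>=x)&(Q[:,0]<x+50)
    if k.sum()>20: print(x,k.sum(),"y",np.percentile(Q[k][:,1],[1,99]).round(),"z",np.percentile(Q[k][:,2],[1,99]).round())
print(status.read_time_s())
E
```

```text
handle 864 [ 449.92362963 -256.73660636  127.90828148] [ 440.05568987 -302.88745099  112.11474033] [ 460.94254671 -214.71710484  131.47243106]
((450.6081848144531, -258.8590393066406), (14.13864803314209, 88.30349731445312), 4.788773059844971) [ 7.7127390e-02 -9.9702126e-01  4.4984360e+02 -2.5661551e+02] [124.70151761 128.70474533 130.22463524 130.84240046]
tray+bin walls ((627.870361328125, -243.80812072753906), (343.9627380371094, 167.50770568847656), 4.486938953399658)
casting_mid 0.74 ((540.1328735351562, -250.88961791992188), (97.9477767944336, 112.56428527832031), 0.6755627989768982) 89.60746062809821
nearwall [ 471.07020072 -244.22902028   85.55788747] 403
0 1746 y [-65.  43.] z [331. 359.]
50 649 y [-40.  99.] z [330. 349.]
100 2662 y [-38.  15.] z [606. 681.]
150 4217 y [-76. -17.] z [595. 679.]
200 4163 y [-114.  -56.] z [585. 673.]
250 4043 y [-151.  -85.] z [573. 667.]
300 4480 y [-203. -107.] z [562. 660.]
350 4616 y [-250. -142.] z [401. 644.]
400 6701 y [-281. -125.] z [367. 637.]
450 1686 y [-284. -155.] z [358. 637.]
500 446 y [-224. -196.] z [356. 627.]
4.7833
```

```bash
python3 - <<'E'
from h import *
a=eyes.get_image("scene")
P,u,v=world(a)
for U,V in [(250,76),(270,83),(290,87),(310,88),(330,92),(345,87),(365,75),(371,45),(335,100),(335,110),(310,110),(330,130),(330,150)]:
    k=(abs(u-U)<=1)&(abs(v-V)<=1); print(U,V,np.median(P[k],0).round() if k.any() else None)
m=(P[:,2]>400)&(P[:,0]>250)&(P[:,0]<520)&(P[:,1]<-100)&(P[:,1]>-450)
Q=P[m]
# dist to crate region
dx=np.maximum(Q[:,0]-393,0);
k=Q[:,1]<-250; print(Q[k].min(0),Q[k].max(0),k.sum())
for z in range(400,640,20):
    kk=(Q[:,2]>=z)&(Q[:,2]<z+20)
    if kk.sum()>5: print(z,kk.sum(),Q[kk].min(0).round()[:2],Q[kk].max(0).round()[:2])
E
```

```text
250 76 [ 325. -183.  579.]
270 83 [ 345. -199.  568.]
290 87 [ 366. -214.  560.]
310 88 [ 387. -230.  556.]
330 92 [ 427. -233.  538.]
345 87 [ 439. -250.  545.]
365 75 [ 449. -276.  564.]
371 45 [ 451. -282.  604.]
335 100 [ 432. -238.  526.]
335 110 [ 429. -240.  512.]
310 110 [ 421. -201.  505.]
330 130 [ 425. -235.  483.]
330 150 [ 432. -228.  445.]
[ 396.11833699 -285.98085407  469.37029437] [ 468.67958699 -250.00017269  637.66364057] 2907
400 522 [ 380. -236.] [ 520. -203.]
420 628 [ 381. -237.] [ 520. -204.]
440 721 [ 384. -237.] [ 520. -208.]
460 424 [ 416. -254.] [ 474. -192.]
480 657 [ 416. -254.] [ 472. -188.]
500 787 [ 416. -254.] [ 486. -179.]
520 590 [ 417. -253.] [ 479. -191.]
540 385 [ 341. -273.] [ 464. -149.]
560 2092 [ 263. -283.] [ 452. -100.]
580 3078 [ 250. -286.] [ 456. -100.]
600 3615 [ 250. -285.] [ 512. -110.]
620 5338 [ 250. -280.] [ 506. -105.]
```

```bash
python3 - <<'E'
from h import *
o=tool(np.deg2rad(4.6))
eoat.move_gripper(0.6)
env.move_pose([449,-258.8,190],o)
g=env.line_to([449,-258.8,107],o,speed=80,guard=12)
print(g,status.read_tcp_pos(),status.read_contact_force())
save(eyes.get_image("wrist"),"wrist2"); save(eyes.get_image("scene"),"scene2"); save(eyes.get_image("side"),"side2")
print(status.read_time_s())
E
```

```text
False [ 449.41471474 -259.14980461  107.64017284] [-0.27273805  0.27644805 -0.20035466]
7.2833
```

View pics/wrist2.png

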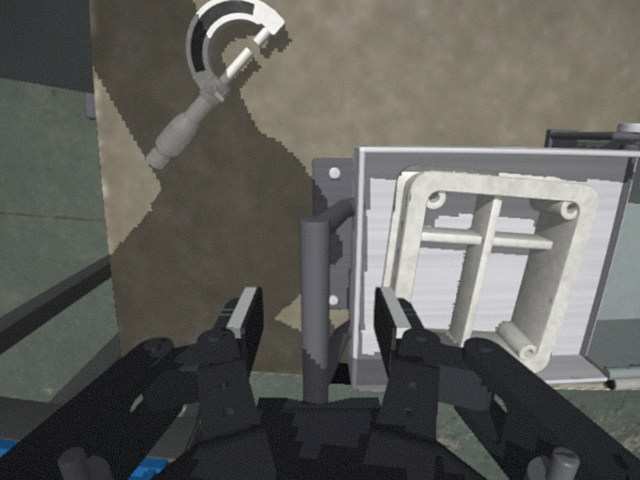

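View pics/scene2.png

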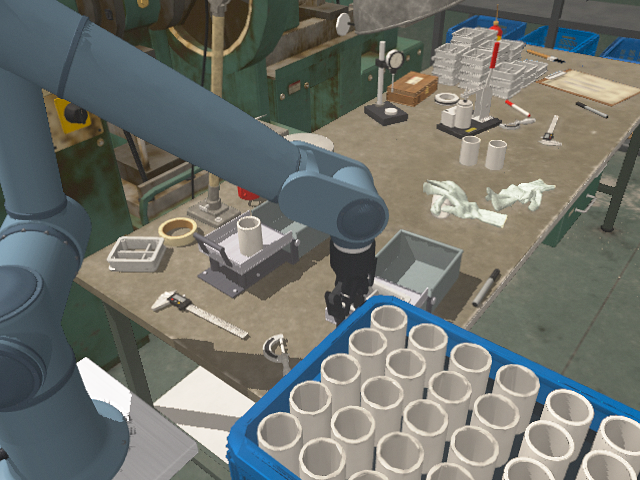

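View pics/side2.png

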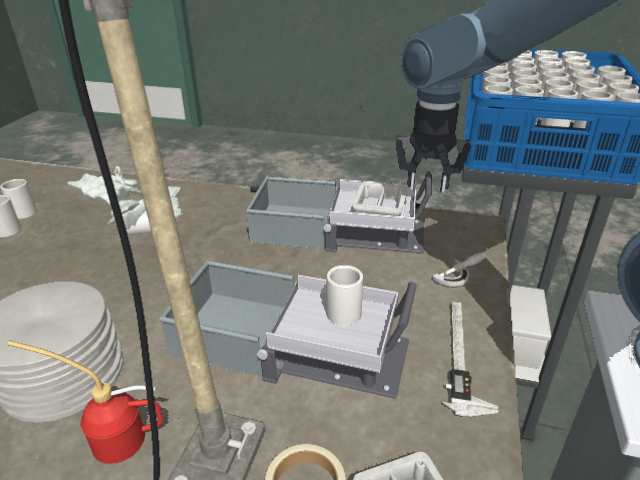

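The bar sits centred between the pads (px 315, pads at 260 and 377), and the arm is clear of the crate and frame. Closing.

```bash
python3 - <<'E'
from h import *
env.line_to([449,-258.8,105],speed=40)
eoat.move_gripper(0.0)
print(status.read_gripper_width()*85,status.read_tcp_pos(),status.read_contact_force(),status.read_torque(),status.read_time_s())
# first small lift 0.05 rad
o=tool(np.deg2rad(4.6))
c,s=np.cos(np.deg2rad(4.6)),np.sin(np.deg2rad(4.6))
def pose(t,b=np.array([449,-258.8,105])):
    x=-185*np.cos(t)+68*np.sin(t)+185; z=185*np.sin(t)+68*np.cos(t)-68
    return b+np.array([x*c,x*s,z])
for t in (.03,.06,.1):
    env.line_to(pose(t),speed=60)
    f=status.read_contact_force();print(t,status.read_tcp_pos().round(1) if hasattr(status.read_tcp_pos(),'round') else status.read_tcp_pos(),np.round(f,1),np.round(status.read_torque(),2))
print(status.read_time_s())
E
```

```text
9.979441228928373 [ 447.99815669 -258.87828122  105.14183801] [-4.42964663  0.14237563  3.90995827] [ 2.02329739e-02  8.50944921e-01 -8.46471675e-04] 7.9833
0.03 [ 449.8 -258.7  109.9] [-5.2 -2.6 -1.5] [-0.5   0.88  0.01]
0.06 [ 451.9 -258.5  115.1] [-4.2 -3.1 -2.4] [-0.49  0.99  0.  ]
0.1 [ 455.1 -258.3  122.5] [-7.1 -2.  -0.6] [-0.38  1.11  0.02]
8.7667
```

```bash
cat >> h.py <<'E'
c,s=np.cos(np.deg2rad(4.6)),np.sin(np.deg2rad(4.6))
def pose(t,b=np.array([448.2,-258.8,105.])):
    x=-185*np.cos(t)+68*np.sin(t)+185; z=185*np.sin(t)+68*np.cos(t)-68
    return b+np.array([x*c,x*s,z])
def rep(t): print(round(t,2),(np.array(status.read_tcp_pos())-pose(t)).round(1),np.round(status.read_contact_force(),1),np.round(status.read_torque(),2),round(status.read_time_s(),2))
E
python3 - <<'E'
from h import *
for t in (.16,.22,.28,.34,.4,.46,.52,.58,.64,.7,.76,.8):
    env.line_to(pose(t),speed=80)
    rep(t)
    if np.linalg.norm(status.read_contact_force())>35: print("stop");break
save(eyes.get_image("scene"),"scene3"); save(eyes.get_image("side"),"side3")
E
```

```text
0.16 [-1.  -0.1 -0.7] [-4.6 -3.3 -3.1] [-0.56  1.02 -0.01] 9.06
0.22 [-1.3 -0.  -0.5] [-7.3 -3.  -0.3] [-0.36  1.28  0.1 ] 9.36
0.28 [-1.4 -0.1 -0.2] [-9.4 -1.6  2.5] [-0.3   1.54 -0.03] 9.66
0.34 [-2.  -0.1 -0.5] [-9.9 -2.6  1.4] [-0.41  1.95 -0.06] 9.96
0.4 [-2.1 -0.  -0. ] [-13.1   0.2   4.7] [-0.15  2.24  0.1 ] 10.26
0.46 [-2.  -0.1  0.6] [-14.3  -0.4   7.6] [-0.01  2.48  0.02] 10.56
0.52 [-1.8 -0.1  1.3] [-15.3   1.3  11.7] [0.19 2.56 0.04] 10.86
0.58 [-1.3 -0.   2.2] [-14.    1.4  15. ] [ 0.42  2.53 -0.1 ] 11.16
0.64 [-0.9 -0.1  3. ] [-13.2   4.1  16.8] [ 0.58  2.49 -0.01] 11.46
0.7 [-0.3  0.   3.8] [-12.9   5.2  19.1] [ 0.71  2.26 -0.07] 11.76
0.76 [-0.6  0.   3.7] [-14.7   3.8  18.1] [ 0.67  2.56 -0.07] 12.06
0.8 [ 0.6 -0.   3.5] [-8.   4.2 14.4] [0.57 1.51 0.15] 12.31
```

View pics/side3.png

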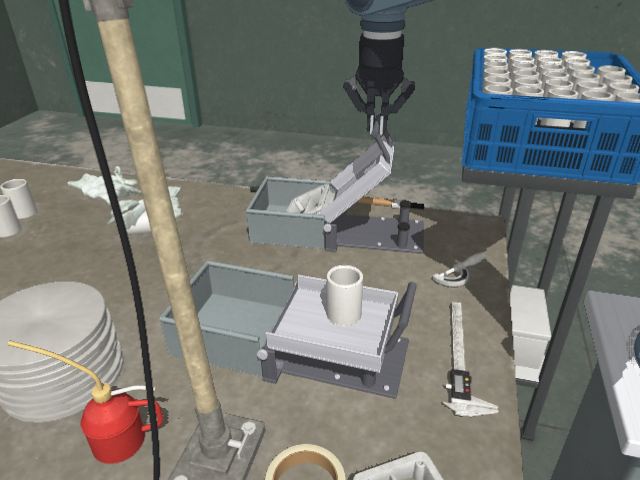

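View pics/scene3.png

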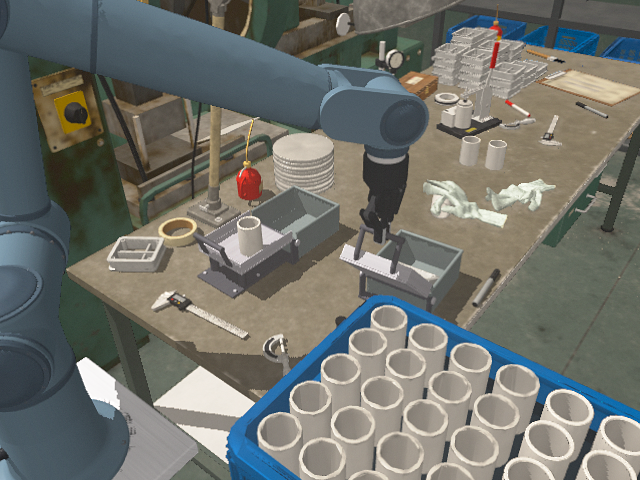

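The tray is up at about 0.8 rad and the frame has slid to the bin (side px 310,200). I'll wait for it to settle, then check that none of it still rests on the tray.

```bash
python3 - <<'E'
from h import *
env.pause(1.0); rep(.8)
b=eyes.get_image("side"); w=eyes.get_image("wrist"); a=eyes.get_image("scene")
save(w,"wrist4"); cv2.imwrite("pics/side4.png",cv2.resize(b["color"][130:270,220:460,::-1],(720,420)))
cv2.imwrite("pics/scene4.png",cv2.resize(a["color"][200:340,320:500,::-1],(720,560)))
E
```

```text
0.8 [ 0.4 -0.   3.5] [-7.8  3.3 14.4] [0.53 1.43 0.01] 13.41
```

View pics/side4.png

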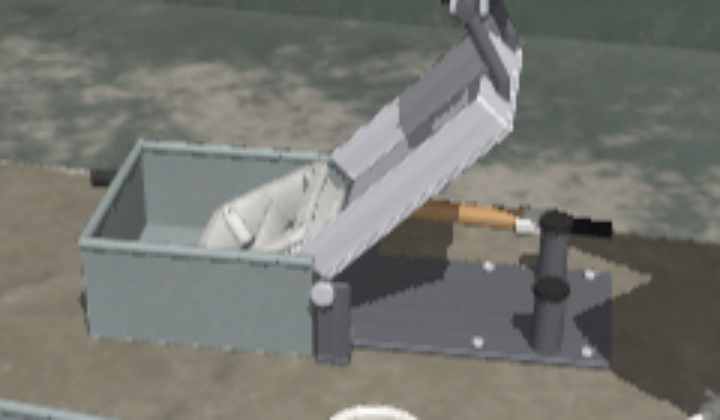

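View pics/wrist4.png

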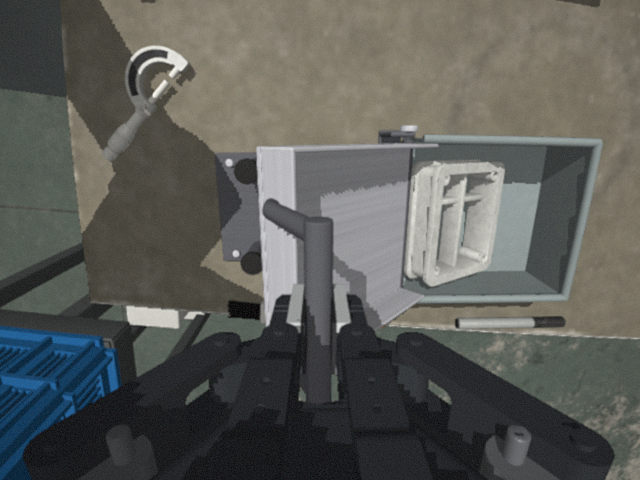

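View pics/scene4.png

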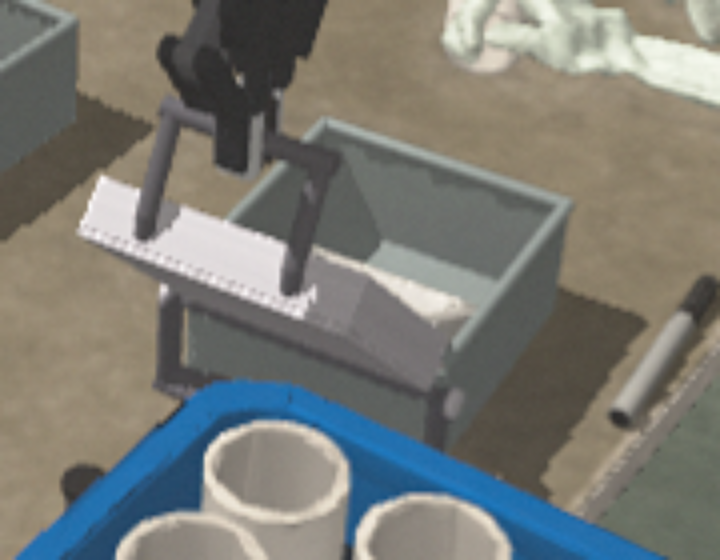

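```bash
cat >> h.py <<'E'
HG=np.array([448.2+184.4,-258.8+14.8,56.])
def prof(n="wrist"):
    w=eyes.get_image(n);P,u,v=world(w)
    D=P-HG; X=D[:,0]*c+D[:,1]*s; Y=-D[:,0]*s+D[:,1]*c; Z=P[:,2]
    for x0 in range(-30,170,8):
        k=(X>=x0)&(X<x0+8)&(abs(Y)<45)
        if k.sum()>5: print(x0,k.sum(),np.percentile(Z[k],[2,25,50,75,98]).round())
    for g in models.regions_of("casting_mid",w)[:2]:
        m=g["pixels"][v,u]; m&=(X>-60)&(X<170)&(abs(Y)<80)
        print(g["p"],g["box"],m.sum(),X[m].min(),X[m].max(),Y[m].min(),Y[m].max(),Z[m].min(),Z[m].max())
E
python3 - <<'E'
from h import *
prof(); prof("side")
E
```

```text
-30 4697 [ 86. 298. 309. 313. 317.]
-22 1841 [ 77.  82. 306. 313. 317.]
-14 645 [68. 71. 73. 75. 77.]
-6 618 [60. 62. 64. 66. 68.]
2 820 [58. 60. 61. 62. 63.]
10 1218 [61. 64. 67. 69. 79.]
18 1138 [71. 79. 81. 82. 84.]
26 250 [72. 77. 79. 80. 81.]
34 51 [53. 58. 59. 72. 74.]
42 440 [36. 38. 40. 42. 56.]
50 1195 [ 7. 44. 48. 51. 54.]
58 156 [ 7. 51. 51. 52. 57.]
66 47 [23. 37. 39. 41. 43.]
74 429 [ 7.  8. 16. 25. 37.]
82 1148 [ 7. 19. 23. 28. 41.]
90 977 [28. 32. 35. 37. 40.]
98 374 [34. 35. 36. 37. 39.]
114 200 [ 7.  8.  8.  9. 10.]
122 566 [ 7.  8.  8.  9. 10.]
130 553 [ 6.  8.  8.  8. 10.]
138 568 [ 7.  8.  8.  9. 10.]
146 556 [ 7.  8.  8.  9. 10.]
154 3277 [ 7. 18. 44. 66. 78.]
162 1899 [ 9. 30. 48. 64. 78.]
0.59 [406.4, 158.2, 503.0, 284.8] 10073 4.67762664807971 119.81572628496922 -72.3793007031828 55.08118005049658 5.906768308368896 84.70088875226372
-30 188 [  3.   5.  87. 315. 450.]
-22 110 [  3.   4.   5.   7. 423.]
-14 60 [ 2.  4.  5.  7. 71.]
-6 38 [ 3.  4.  5. 59. 64.]
2 49 [ 4. 59. 60. 61. 65.]
10 126 [63. 67. 70. 79. 82.]
18 66 [ 5. 78. 79. 80. 82.]
26 11 [69. 71. 72. 74. 76.]
42 41 [35. 39. 41. 44. 49.]
50 62 [45. 48. 50. 51. 53.]
66 7 [18. 19. 21. 25. 42.]
74 37 [10. 17. 21. 26. 33.]
82 56 [20. 25. 28. 33. 39.]
90 51 [29. 34. 35. 36. 38.]
98 11 [32. 33. 34. 35. 35.]
154 259 [18. 44. 58. 74. 78.]
162 12 [73. 74. 75. 76. 77.]
0.95 [287.7, 180.7, 340.6, 213.2] 937 -9.603851761063297 113.08822164405655 -77.78397220801241 75.0280549130232 4.201709427420383 105.21454658512323
```

The frame is fully off the tray floor, but it leans in the bin with its near edge up at z≈56–82, next to the hinge lip. I'll lift a little further to nudge it down and look again.

```bash
python3 - <<'E'
from h import *
for t in (.86,.91):
    env.line_to(pose(t),speed=80); rep(t)
env.pause(.3)
prof()
w=eyes.get_image("wrist");save(w,"wrist5")
print(status.read_gripper_width()*85)
E
```

```text
0.86 [ 0.2 -0.   3.4] [-9.5  3.6 14. ] [0.45 1.84 0.08] 14.06
0.91 [1.  0.2 3. ] [-5.8  3.1 11.2] [ 0.49  0.95 -0.02] 14.33
-30 4158 [ 94. 279. 285. 292. 323.]
-22 7418 [ 84. 293. 302. 308. 318.]
-14 4816 [ 73. 301. 312. 317. 321.]
-6 3393 [ 62. 308. 317. 321. 324.]
2 1092 [ 58.  60.  61. 314. 322.]
10 1125 [60. 64. 67. 70. 79.]
18 1008 [71. 80. 81. 82. 83.]
26 252 [71. 76. 79. 79. 81.]
34 67 [43. 56. 59. 61. 74.]
42 447 [ 7. 37. 39. 41. 56.]
50 1281 [ 7. 41. 46. 50. 53.]
58 180 [44. 51. 51. 52. 53.]
66 49 [24. 37. 39. 41. 55.]
74 551 [ 7.  8.  9. 23. 36.]
82 1070 [ 7. 18. 23. 27. 41.]
90 935 [27. 31. 34. 37. 40.]
98 404 [34. 36. 36. 37. 39.]
114 304 [ 7.  8.  8.  9. 10.]
122 550 [ 6.  7.  8.  8. 10.]
130 558 [ 7.  8.  8.  8. 10.]
138 551 [ 6.  7.  8.  9. 10.]
146 524 [ 7.  7.  8.  8. 10.]
154 2901 [ 7. 19. 45. 66. 78.]
162 1771 [ 9. 29. 48. 65. 78.]
0.65 [379.0, 159.2, 480.2, 281.6] 9465 4.840517852397969 118.61934074503719 -72.69181656698147 55.24151291095484 6.63549607323074 84.02874505448824
9.769098620575745
```

View pics/wrist5.png

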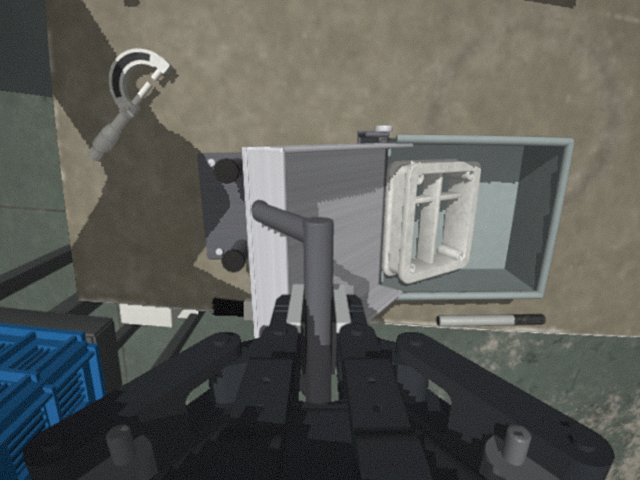

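It didn't move, so the frame rests stably inside the bin. I'll lower the tray slowly, then look before letting go.

```bash
python3 - <<'E'
from h import *
for t in (.83,.73,.63,.53,.43,.33,.24,.16,.1,.06,.03):
    env.line_to(pose(t),speed=70 if t>.2 else 40); rep(t)
    if np.linalg.norm(status.read_contact_force())>45: print("stop");break
w=eyes.get_image("wrist");save(w,"wrist6"); save(eyes.get_image("side"),"side6")
print(status.read_gripper_width()*85)
E
```

```text
0.83 [1.  0.1 3.1] [-4.1  3.5 11.5] [0.61 0.54 0.  ] 15.16
0.73 [0.6 0.1 2.4] [-5.2  2.3  9.5] [0.46 0.6  0.03] 15.59
0.63 [0.3 0.  1.8] [-5.9  2.5  8.4] [0.38 0.56 0.01] 16.02
0.53 [ 0.2 -0.   1.2] [-5.4  1.9  6. ] [ 0.24  0.49 -0.02] 16.46
0.43 [-0.1 -0.1  0.4] [-5.3  1.   5.2] [0.17 0.38 0.01] 16.89
0.33 [ 0.  -0.1  0. ] [-4.1 -0.3  2.8] [ 0.08  0.23 -0.01] 17.32
0.24 [ 0.2 -0.  -0.2] [-0.8 -1.4  0.2] [-0.13 -0.21  0.02] 17.73
0.16 [ 0.3 -0.  -0.4] [ 5.7 -1.8 -4.5] [-0.35 -0.85  0.05] 18.27
0.1 [ 0.4 -0.1 -0.2] [ 6.  -0.7 -2.9] [-0.09 -1.23  0.03] 18.71
0.06 [-0.3 -0.1 -1. ] [ 5.2 -0.9 -3.9] [-0.26 -0.99  0.05] 19.06
0.03 [-0.3 -0.1 -0.9] [ 4.8 -1.3 -3.7] [-0.13 -1.1   0.04] 19.36
9.685626544891432
```

View pics/wrist6.png

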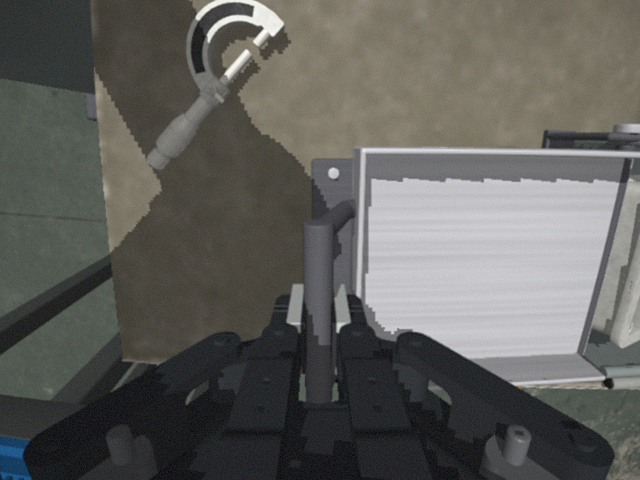

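View pics/side6.png

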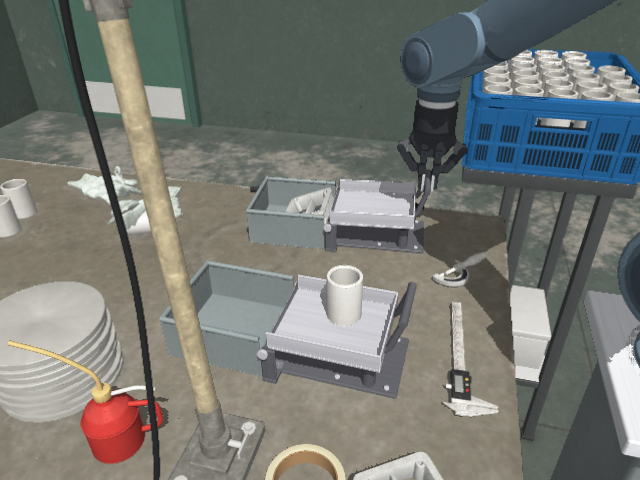

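```bash
python3 - <<'E'
from h import *
env.line_to(pose(.01),speed=20); rep(.01)
g=env.line_to(pose(0)+[0,0,-4],speed=10,guard=10); print(g); rep(0)
E
```

```text
0.01 [-0.1 -0.1 -0.5] [ 5.2 -1.5 -3.8] [-0.11 -1.2   0.02] 19.81
True
0 [-0.1 -0.1 -0.7] [-1.8  0.2  3.3] [ 0.15 -0.09  0.03] 20.19
```

The guard tripped at TCP z 104.3, which is the rest height. Now releasing, backing off and checking.

```bash
python3 - <<'E'
from h import *
eoat.move_gripper(0.55); rep(0)
env.line_to(pose(0)+[0,0,60],speed=60)
env.line_to(pose(0)+[0,30,235],speed=150)
print(status.read_time_s())
w=eyes.get_image("wrist");save(w,"wrist7"); save(eyes.get_image("side"),"side7"); save(eyes.get_image("scene"),"scene7")
P,u,v=world(w)
m=(P[:,0]>420)&(P[:,0]<462)&(P[:,1]>-310)&(P[:,1]<-210)&(P[:,2]>105)&(P[:,2]<150)
print("handle",P[m].mean(0),np.percentile(P[m][:,2],[50,90,98]))
D=P-HG; X=D[:,0]*c+D[:,1]*s; Y=-D[:,0]*s+D[:,1]*c
for a in (-150,-110,-70,-30): 
    k=(abs(X-a)<10)&(abs(Y)<50); print(a,np.median(P[k][:,2]))
prof()
E
```

```text
0 [ 0.6 -0.1 -0.9] [-0.3 -0.  -0.2] [0.05 0.01 0.02] 20.63
23.125
handle [ 449.60122076 -255.82050298  127.47551702] [128.77682416 130.26310769 130.95978371]
-150 390.8114871285025
-110 60.74838796464837
-70 59.96962585960148
-30 60.01523367920231
-30 406 [59. 59. 60. 61. 62.]
-22 407 [59. 59. 60. 61. 62.]
-14 404 [59. 59. 60. 61. 62.]
-6 407 [59. 60. 60. 61. 62.]
2 238 [50. 52. 58. 60. 61.]
10 845 [53. 58. 62. 71. 74.]
18 219 [68. 70. 71. 71. 73.]
26 39 [52. 63. 65. 66. 68.]
34 28 [36. 47. 50. 51. 57.]
42 278 [30. 32. 34. 36. 48.]
50 680 [ 7. 38. 43. 47. 49.]
58 45 [ 7. 39. 46. 46. 47.]
66 23 [24. 33. 36. 38. 44.]
74 153 [ 7.  9. 20. 26. 36.]
82 675 [ 7. 14. 19. 25. 41.]
90 630 [24. 30. 34. 37. 40.]
98 220 [35. 37. 38. 38. 40.]
122 272 [ 6.  7.  8.  9. 10.]
130 308 [ 6.  7.  8.  9. 10.]
138 303 [ 6.  7.  8.  9. 10.]
146 306 [ 6.  7.  8.  9. 10.]
154 1689 [ 7. 17. 44. 65. 78.]
162 1112 [ 9. 27. 45. 62. 78.]
0.82 [458.0, 177.7, 529.7, 263.0] 4928 4.915882226770263 125.17003578918444 -71.14574600231273 55.12266230160227 5.305948151128916 75.06941217482779
```

View pics/wrist7.png

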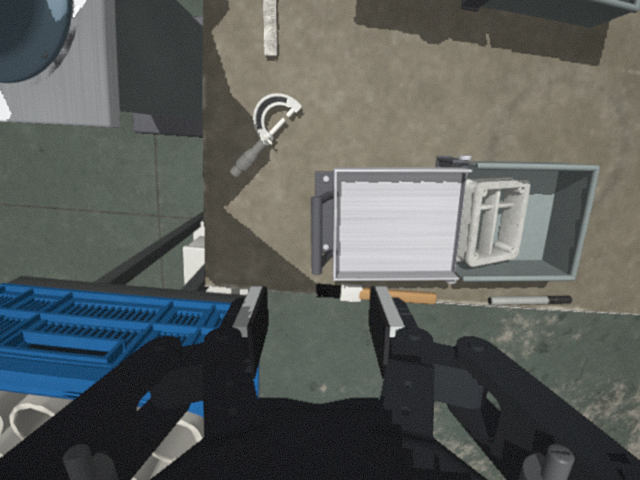

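View pics/side7.png

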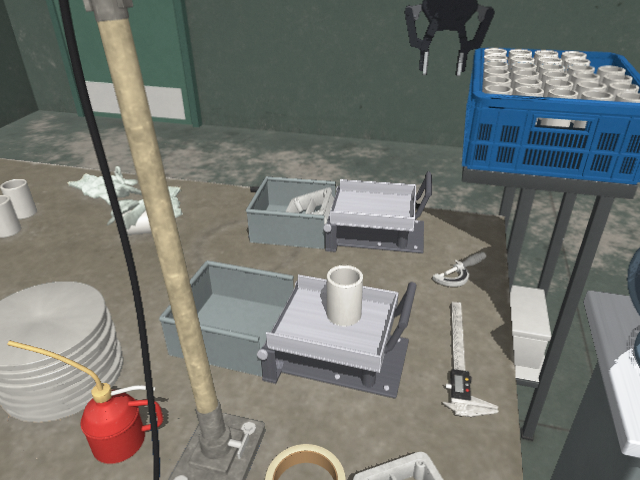

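View pics/scene7.png

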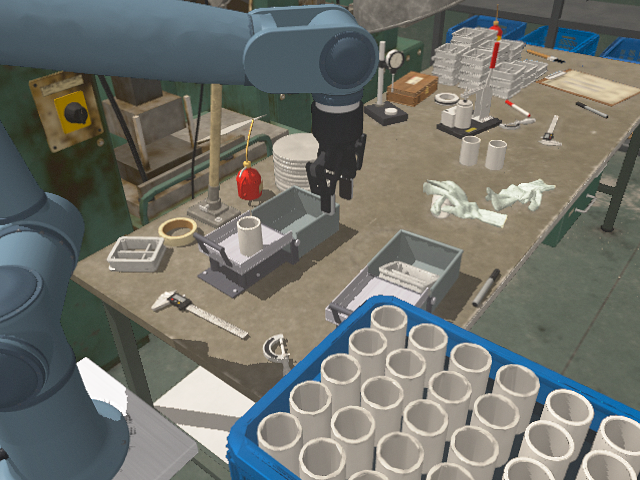

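```bash
python3 -c "
from h import *
env.pause(.3); print(status.read_time_s()); print(ticket.finish_job())"
```

```text
23.675
the job is handed in; nothing more can be done
None
```

I tipped the cast frame into its catch bin, lowered the tray fully and let go. The job was handed in at about 23.7 s of the 37 s allowed.

- **Lift:** I pinched the handle of the right-hand tray and lifted it to about 0.8 rad. The frame slid into the bin, and neither the arm nor the gripper touched it. It leaned near the hinge lip, so I lifted to about 0.91 rad to nudge it, but it didn't move.
- **Lowering:** I lowered slowly until the tray met its rest feet at the starting height, then released and backed off upward. The highest wrist force I read was about 23 N.
- **Tray check:** The empty tray floor measures 60 mm and the top of the bar about 130 mm, so it is fully down.
- **Frame check:** The frame is inside the bin but not flat on its floor. It leans with its near edge on or close to the low 40 mm wall on the tray side. It dropped about 10 mm as the tray came down, and the tray still sits level beside it.
- **Other tray:** The second tray and its bushing look unchanged in the pictures.

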